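# Chock the sample cylinder and park the stop pin

## Task

The steel sample cylinder on the sloping rest is held only by the sprung stop pin. Set the forked wedge chock on the rest with its two prongs either side of the pin, push it up the slope until it is snug against the cylinder's low side without shoving the cylinder up the slope, and let go; then lift the T handle of the plunger, turn it counter-clockwise (seen from above) until it drops into its shallow rest notch, and let go, so that the pin stays up and the chock alone holds the cylinder where it lay. Leave the other things on the worktop alone.

Things in the scene. Friction and masses are not known exactly. Their poses are not given: they have to be found in the camera images.
- rest: Sloping rest, fixed: aluminium deck 255 mm long (x), 170 mm wide (y). Frame upright, origin on the worktop straight below the vertical plunger axis. Deck surface at z = 30 mm + 0.105 x (6 degrees, rising to +x) from the open low end at x = -169 mm to x = +85 mm. Side rails: inner faces at y = -78 and +78 mm, 8 mm above the deck.
- bracket (a point): Top front edge of the bracket arm, 19 mm downhill of the plunger axis, 95 mm above the worktop; axes as the rest. The arm, 38 mm wide, 12 mm thick, reaches over the cylinder from a column behind it (x = 58 to 82 mm of the rest). On the arm, round the plunger axis, stands the notched collar, 36 mm across, top 131.5 mm above the worktop. Farther downhill nothing stands over the deck.
- stop_pin (a point): Centre of the lower end of the stop pin when down, on the plunger axis, 42 mm above the worktop (12 mm above the deck). Fixed to the rest: does not follow the lift. The pin is steel, 10 mm in diameter, vertical, in front of the middle of the cylinder's low side. Axes as the rest.
- plunger (a joint): Lift of the plunger (pin and T handle together), m: 0 = pin down, 0.042 = top of its travel. A spring draws it down, 3 N at 0 to 9 N at 0.042. It turns only when lifted 0.035 or more; in the rest notch it stays at 0.033, and the pin then clears the cylinder's top by 4 mm.
- tee (a joint): Turn of the T handle, rad, positive counter-clockwise seen from above: 0 = bar along the rest's x, cross pin down in the deep slot; 1.22 (70 degrees) = middle of the shallow rest notch (2 mm deep, held within about 0.1 rad); end stop at 1.32, still in the notch.
- tee_grip (a point): Centre of the T handle's bar, on the plunger axis: black plastic bar 36 mm long (its x), 12 mm thick (its y), 22 mm high (z), to be gripped across the thickness from above. When down it is 156.5 mm above the worktop, its underside 14 mm above the collar; it lifts and turns with the handle.
- cylinder: Loose steel sample cylinder, 38 mm in diameter, 108 mm long with a 16 mm brass stub 9 mm long on each end, 0.4 to 0.85 kg. Origin at its centre, its own y along its axis (it turns as it rolls). It lies across the slope, axis along the rest's y, and leans on the pin, its centre 24 mm uphill (x) of the plunger axis. Without pin or chock it rolls down.
- chock: Loose grey plastic chock, 0.2 kg, 130 mm long, 68 mm wide. Origin on its underside below the middle of the grip; x points from grip to toe, z up. Base 16 mm high from x = -18 to 69 mm, then two wedge prongs to the toe. Snug on the deck and in line with the slope, the cylinder's centre is at x = 121, z = 19 mm in this frame, and this origin about 96 mm down the slope from the plunger axis.
- chock_grip (a point): A point in the chock's upright grip, 46 mm above its underside: the grip is 16 mm thick (y), 34 mm long (x), and rises to 61 mm above the underside; axes as the chock.
- chock_toe (a point): Middle of the chock's toe edge, on the underside, 112 mm from the grip. Prongs: each 22 mm wide (y = 12 to 34 mm either side), 24 mm high, top faces falling at 40 degrees from x = 85 mm to a 1.5 mm thick toe. Between them an open-ended slot 24 mm wide, from x = 69 mm to the toe, for the pin.
- tape_roll: Bystander: roll of green label tape lying flat, 70 mm across, 19 mm high; origin under its centre.
- reagent_bottle: Bystander: small reagent bottle with green cap, 52 mm in diameter, 104 mm high; origin under its centre.
- beaker: Bystander: small glass beaker, 46 mm wide, 58 mm high; origin under its centre.
Things that resemble listed ones, but are neither listed nor needed, are in the scene too. Leave any black or yellow look-alike of the chock alone.

How it is judged:
On the way, in this order (a step that is already met when the one before it is completed fails the run):
1. the chock lies on the rest, prongs either side of the pin, snug against the cylinder's low side, and is let go while the pin is still down (x of cylinder in the frame of chock between 0.114 and 0.1245 m and z of cylinder in the frame of chock below 0.023 m and y of chock in the frame of rest between -0.025 and 0.025 m and angle between the z axis of chock and the z axis of rest, either way round below 0.17 rad and contact force between the fingers and chock below 0.05 N and value of joint plunger below 0.01 m), for 0.2 s.
2. the T handle is lifted and turned into the rest notch (value of joint plunger above 0.03 m and value of joint tee above 1.1 rad), for 0.2 s.
At the end, for the whole second after the job is handed in: The plunger rests in its notch (lift over 30 mm, turned over 1.1 rad); the chock lies flat on the deck, within 25 mm of the rest's middle line, its wedge bearing on the cylinder (within 3.5 mm of snug); the cylinder is at rest within 12 mm of where it lay at the start (all of step 2 and x of cylinder in the frame of chock between 0.114 and 0.1245 m and z of cylinder in the frame of chock below 0.023 m and y of chock in the frame of rest between -0.025 and 0.025 m and angle between the z axis of chock and the z axis of rest, either way round below 0.17 rad and contact force between chock and cylinder above 0.08 N and distance of cylinder from where it was at the start of the episode below 0.012 m and linear speed of each of cylinder, chock below 0.01 m/s); the robot touches nothing.
It fails at once if the cylinder rolls away or is shoved more than 25 mm (distance of cylinder from where it was at the start of the episode above 0.025 m).
It fails at once if a bystander is moved more than 30 mm (distance of any of tape_roll, reagent_bottle, beaker from where it was at the start of the episode above 0.03 m).
It also fails if it takes over 61 s, if anything falls off the work surface, if the arm or the gripper's body presses on something with over 40 N, if the wrist force passes 120 N, or if a joint passes its speed limit or range.

## Robot

A 6-joint arm with a two-finger parallel gripper is mounted at the origin on a cart in front of the work surface, level with it; the furniture and walls round the work are solid. World frame = base frame: x ahead of the robot, y to its left, z up, the work surface at z = 0. Lengths are in m, angles in rad, forces in N, time in s.
With the tool pointing down it reaches from about 0.25 to 0.775 m from the base axis. Payload 4 kg.
Tool frame: the origin (TCP) lies on the centre line of the jaws, within the pads' length; the fingertips stand 25 mm ahead of it and the grasp point (between the pads) lies 6 mm ahead of it; z points along the fingers, y is the line along which they close (so a half turn about z gives the same grasp; the last joint's range is limited). The gripper opens to 94 mm and grips with 3 to 60 N. Pads are 16 mm wide; open, the fingers measure 119 mm over their backs; the gripper's body (75 mm by 177 mm) begins 78 mm behind the grasp point.
Start: joints at [1.113, 0.087, 1.371, -0, 1.684, -0.103], TCP at [0.191, 0.516, 0.231] pointing down, gripper open.
Joint ranges: [-3.1, 3.1], [-0.76, 2.03], [0.27, 2.55], [-1.08, 4.22], [0.17, 2.65], [-2.57, 2.57]. Speed limits (rad/s): [2.79, 2.79, 3.14, 3.14, 3.14, 3.14].

## Interface

Orientations are given as [roll, pitch, yaw] about the fixed x, y, z axes, in that order (R = Rz(yaw) Ry(pitch) Rx(roll)).
In Python, from bench import sensors, optics, ticket gives the robot as it stands.
- The arm moves only by the tool send_rows, never from a script. Its argument "rows" is a list of rows, each a list of 6 numbers: the shift along the world's x, y, z in mm, then the turn, a rotation vector about the world's x, y, z in rad. In form: [[x, y, z, wx, wy, wz], ...]. A call has 1 to 8 rows; each row shifts and turns the commanded pose from where the row before left it; what a row does not reach is not made up. A row lasts 1/12 s, in which the tool goes at most 41.7 mm and 7.16 degrees, less where a joint would pass 70% of its speed; a pose out of reach is approached as far as the arm can. A call is refused whole if a number of a shift passes 41.7 or a number of a turn 0.125, either way. A call with a gripper value outside its range is refused whole. "grip" is the finger opening in mm, from 0 to 94, set as the call begins (left out, the last holds). The fingers move at their own pace and stop on an object; the grip force is fixed at half the most. Time passes only in rows, so rows that do not move let the fingers close. It gives the time, the measured TCP pose, the force, the opening and the grip force at its end, in the units of the state.
- sensors.get_obs(): the state, without advancing time (a new reading comes with each control period).
- optics.snapshot(name): name is "scene" or "top"; returns the picture (384x512x3 uint8, red, green, blue); there is no depth.
- optics.camera_model(name): a dict with "vertical_fov" (degrees; the focal length in pixels is half the picture's height over the tangent of half this angle, whatever the lens; pixels are square), "cx", "cy" (the principal point, pixels), "R" (3x3) and "t" (3): a world point X has camera coordinates R X + t. Camera axes: x right, y down, z forward; pixel columns grow to the right and rows downward; lengths in m; the calibration is good to about 2 mm. A picture is of the moment at which its call begins. camera_model takes no time and is no camera call.
- ticket.close_job(): hands the job in; it is judged then, once.
The state is a dict: "time": time; "joint_positions": joint angles; "qvel": joint speeds; "joint_torque": joint torques, N m; "tool_pos": TCP position; "ee_rot": TCP orientation; "wrist_force": force on the tool from outside, world axes, zero at the start; "wrist_torque": the same for the moment, N m; "width": finger opening in m; "finger_force": force on a finger pad.
Only numpy, scipy, OpenCV 4.12 (cv2) and the standard library are available. Lean on these libraries where they do the work, as an engineer would, in place of code of your own. Each camera call takes 0.05 s, during which the arm holds its last target. There are 200 camera calls.

## Working session

There is one attempt and no reset: what is moved stays moved. The work goes in short steps, Python scripts to look and compute and a tool call to move; the robot and the scene stay as the last step left them, time stands still between calls to the robot, and variables do not carry over. Pictures are saved under pics/ and viewed, at most 10 in all, crops included, and the job is handed in when it is done.

Besides the shell and the picture viewer there is one more tool, called after "Request:" as a command line: name --pt "numbers of a row" for each row, then --argument value for the rest. send_rows: Moves the arm, as the interface text tells. Its arguments: {"type":"object","properties":{"rows":{"type":"array"},"grip":{"type":"number"}},"required":["rows"]}

```bash
mkdir -p pics
python3 - <<'E'
from bench import sensors, optics
import cv2,numpy as np
for n in("scene","top"):
    im=optics.snapshot(n); cv2.imwrite(f"pics/{n}0.png",im[:,:,::-1]); m=optics.camera_model(n); print(n,{k:np.round(v,4).tolist() for k,v in m.items() if not isinstance(v,str)})
o=sensors.get_obs();print(o)
E
```

```text
scene {'vertical_fov': 42.7592, 'cx': 255.0929, 'cy': 193.3694, 'R': [[0.6223, -0.7828, -0.0076], [-0.5997, -0.4704, -0.6474], [0.5031, 0.4074, -0.7621]], 't': [-0.32, 0.3938, 1.1588]}
top {'vertical_fov': 53.9518, 'cx': 255.24, 'cy': 196.1355, 'R': [[0.018, -0.9998, -0.0018], [-0.9828, -0.0173, -0.184], [0.1839, 0.0051, -0.9829]], 't': [0.0054, 0.5173, 0.9034]}
{'time': 0.1, 'joint_positions': array([ 1.11287770e+00,  8.78955026e-02,  1.37209609e+00, -3.12544625e-08,
        1.68363702e+00, -1.03101161e-01]), 'qvel': array([-0.00199092, -0.00023944, -0.00448552, -0.00173141,  0.00085434,
        0.00088562]), 'joint_torque': array([ 1.91442690e-03, -3.41251659e+01, -3.03302586e+01,  7.19047431e-02,
        3.04490793e-02, -9.40843802e-05]), 'tool_pos': array([0.19088283, 0.5153274 , 0.22941689]), 'ee_rot': array([-3.13956750e+00, -2.09507122e-04,  2.78677497e+00]), 'wrist_force': array([0.05107043, 0.10792151, 0.26162724]), 'wrist_torque': array([-0.00721769, -0.0399769 , -0.03390447]), 'finger_force': 0.0, 'width': 0.09395387704073614}
```

View pics/scene0.png

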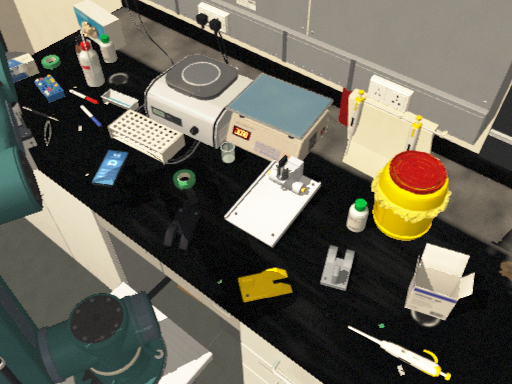

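View pics/top0.png

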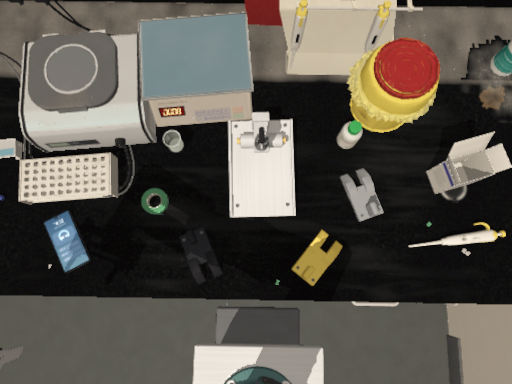

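The top picture has three fork-shaped things: black at (200,255), yellow at (317,258) and grey at (362,195). I choose the grey one, which is at (338,268) in the scene view. The rest is at (262,168), with its high end toward the top of the picture (+x). Next is a close crop.

Run:
```python
import cv2
a=cv2.imread("pics/top0.png")[105:225,222:392]
cv2.imwrite("pics/c1.png",cv2.resize(a,None,fx=4.7,fy=4.7,interpolation=cv2.INTER_CUBIC))
b=cv2.imread("pics/scene0.png")[150:295,220:370]
cv2.imwrite("pics/c2.png",cv2.resize(b,None,fx=4,fy=4,interpolation=cv2.INTER_CUBIC))
```

```text
(no output)
```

View pics/c1.png

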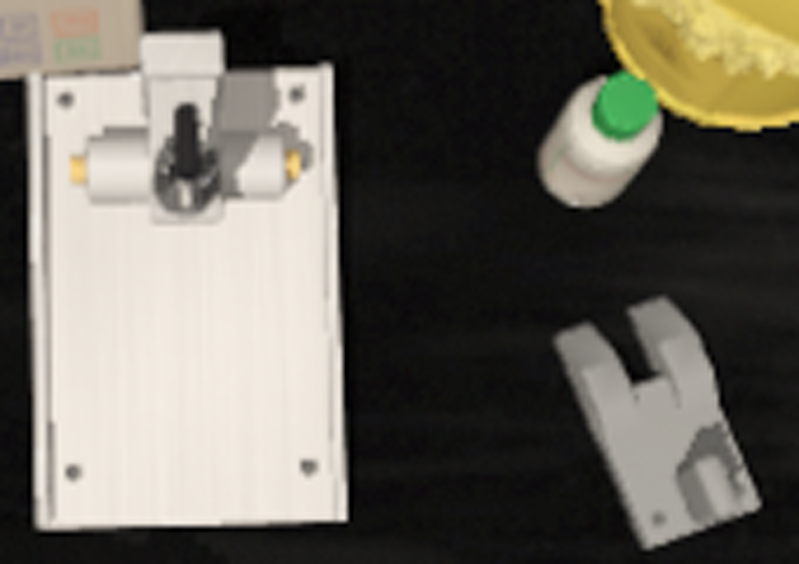

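View pics/c2.png

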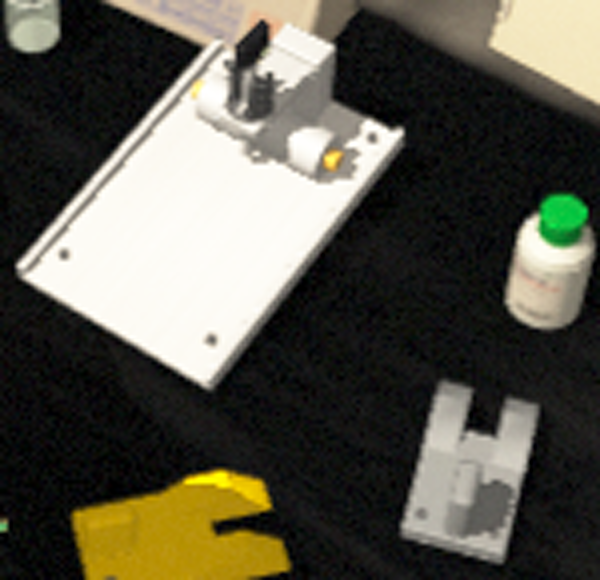

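The close crops confirm the choice. It is a grey fork with two wedge prongs and an upright grip. In top crop 1 the toe corners are at (555,340) and (665,297), and the back corners at (645,550) and (761,507). The tee bar lies along the rest's x at (187,140), and the brass stubs are at (71,170) and (299,166).

```bash
cat > h.py <<'E'
import numpy as np
from bench import optics
from scipy.optimize import least_squares
def proj(n,X):
    m=optics.camera_model(n); c=(np.asarray(m["R"])@np.atleast_2d(X).T).T+m["t"]
    f=192/np.tan(np.radians(m["vertical_fov"])/2)
    return np.c_[m["cx"]+f*c[:,0]/c[:,2], m["cy"]+f*c[:,1]/c[:,2]]
def place(p,X):
    c,s=np.cos(p[2]),np.sin(p[2]); X=np.atleast_2d(X)
    return np.c_[p[0]+c*X[:,0]-s*X[:,1],p[1]+s*X[:,0]+c*X[:,1],X[:,2]]
T=lambda u,v:(222+u/4.7,105+v/4.7)
S=lambda u,v:(220+u/4,150+v/4)
def fit(pts,p0):
    def r(p): return np.concatenate([(proj(n,place(p,X))-uv).ravel() for n,X,uv in pts])
    s=least_squares(r,p0,loss="soft_l1"); return s.x,r(s.x).reshape(-1,2)
E
python3 - <<'E'
from h import *
rest=[("top",[-.019,.019,.095],T(152,221)),("top",[-.019,-.019,.095],T(222,219)),
("top",[.024,.063,.0516],T(71,170)),("top",[.024,-.063,.0516],T(299,166)),
("top",[-.169,.085,.012],T(37,528)),("top",[-.169,-.085,.012],T(347,522)),
("scene",[.024,.063,.0516],S(195,90)),("scene",[.024,-.063,.0516],S(336,160)),
("scene",[-.169,.085,.012],S(20,270)),("scene",[-.169,-.085,.012],S(212,385)),
("top",[-.018,0,.1675],T(187,178)),("top",[.018,0,.1675],T(187,104)),]
ch=[("top",[.112,.034,0],T(555,340)),("top",[.112,.012,0],T(590,323)),("top",[.112,-.012,0],T(630,308)),("top",[.112,-.034,0],T(665,297)),
("top",[-.018,.034,0],T(645,550)),("top",[-.018,-.034,0],T(761,507)),("top",[.069,.012,.016],T(637,385)),
("scene",[.112,.034,0],S(440,380)),("scene",[.112,.012,0],S(470,388)),("scene",[.112,-.012,0],S(503,397)),("scene",[.112,-.034,0],S(540,405)),
("scene",[-.018,.034,0],S(401,535)),("scene",[-.018,-.034,0],S(505,563))]
for q,p0 in((rest,[.55,0,0]),(ch,[.42,-.2,.3])):
    p,r=fit(q,p0); print(np.round(p,4)); print(np.round(r,1).tolist())
E
```

```text
[6.383e-01 5.000e-04 4.380e-02]
[[-0.1, -0.1], [0.6, -0.1], [-0.2, 0.2], [0.0, -0.2], [0.6, 0.4], [0.1, 0.0], [-0.5, -0.9], [-0.4, 0.1], [-1.6, 0.1], [-1.1, -0.1], [0.7, -1.2], [0.3, -0.5]]
[ 0.4915 -0.2847  0.378 ]
[[0.2, -0.6], [0.3, 0.2], [0.0, 0.3], [0.1, -0.2], [0.5, -0.1], [-0.4, 0.0], [-1.7, 0.4], [0.0, -0.0], [0.3, -0.1], [0.7, -0.3], [-0.7, -0.4], [0.1, 0.7], [-0.2, 0.3]]
```

Request:
send_rows --pt "12.5 -33 0 0 0 -0.1" --pt "12.5 -33 0 0 0 -0.1" --pt "12.5 -33 0 0 0 -0.1" --pt "12.5 -33 0 0 0 -0.1" --pt "12.5 -33 0 0 0 -0.1" --pt "12.5 -33 0 0 0 -0.1" --pt "12.5 -33 0 0 0 -0.1" --pt "12.5 -33 0 0 0 -0.1" --grip 60

```text
time: 0.77
tool_pos: [0.2909, 0.2501, 0.23]
ee_rot: [-3.141, 0.0, 1.983]
wrist_force: [1.0, -1.1, -0.2]
width: 0.0603
finger_force: 0.0
```

Request:
send_rows --pt "12.5 -33 0 0 0 -0.1" --pt "12.5 -33 0 0 0 -0.1" --pt "12.5 -33 0 0 0 -0.1" --pt "12.5 -33 0 0 0 -0.1" --pt "12.5 -33 0 0 0 -0.1" --pt "12.5 -33 0 0 0 -0.1" --pt "12.5 -33 0 0 0 -0.1" --pt "12.5 -33 0 0 0 -0.1"

```text
time: 1.43
tool_pos: [0.391, -0.014, 0.2302]
ee_rot: [-3.141, -0.0, 1.181]
wrist_force: [0.9, 0.5, 0.8]
width: 0.0599
finger_force: 0.0
```

Request:
send_rows --pt "12.5 -33 0 0 0 -0.1" --pt "12.5 -33 0 0 0 -0.1" --pt "12.5 -33 0 0 0 -0.1" --pt "12.5 -33 0 0 0 -0.1" --pt "12.5 -33 0 0 0 -0.1" --pt "12.5 -33 0 0 0 -0.1" --pt "12.5 -33 0 0 0 -0.1" --pt "0 0 0 0 0 0"

```text
time: 2.1
tool_pos: [0.4791, -0.2483, 0.2281]
ee_rot: [-3.141, 0.003, 0.479]
wrist_force: [-0.4, 0.8, -0.4]
width: 0.06
finger_force: 0.0
```

Request:
send_rows --pt "6 -18 -20 0 0 -0.05" --pt "6.5 -18.5 -30 0 0 -0.05" --pt "0 0 -30 0 0 0" --pt "0 0 -30 0 0 0" --pt "0 0 -30 0 0 0" --pt "0 0 -25 0 0 0" --pt "0 0 -11 0 0 0" --pt "0 0 0 0 0 0"

```text
time: 2.77
tool_pos: [0.4888, -0.2777, 0.0507]
ee_rot: [-3.135, 0.004, 0.388]
wrist_force: [0.5, 0.1, -0.5]
width: 0.0597
finger_force: 0.0
```

Request:
send_rows --pt "0 0 0 0 0 0" --pt "0 0 0 0 0 0" --pt "0 0 0 0 0 0" --pt "0 0 0 0 0 0" --pt "0 0 0 0 0 0" --pt "0 0 0 0 0 0" --grip 5

```text
time: 3.27
tool_pos: [0.4915, -0.28, 0.0554]
ee_rot: [3.14, -0.001, 0.387]
wrist_force: [-0.0, 0.1, 0.9]
width: 0.0233
finger_force: 0.0
```

Request:
send_rows --pt "0 0 10 0 0 0" --pt "0 0 25 0 0 0" --pt "0 0 25 0 0 0" --pt "0 0 0 0 0 0" --pt "0 0 0 0 0 0"

```text
time: 3.68
tool_pos: [0.492, -0.2804, 0.1163]
ee_rot: [3.138, -0.002, 0.387]
wrist_force: [0.4, -0.2, -2.6]
width: 0.0156
finger_force: 30.0
```

Run:
```python
from bench import optics
import cv2,numpy as np
a=optics.snapshot("scene")[150:290,220:400,::-1]; b=optics.snapshot("top")[105:245,222:402,::-1]
cv2.imwrite("pics/s1.png",cv2.resize(np.vstack([a,b]),None,fx=2.1,fy=2.1,interpolation=cv2.INTER_CUBIC))
```

```text
(no output)
```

View pics/s1.png

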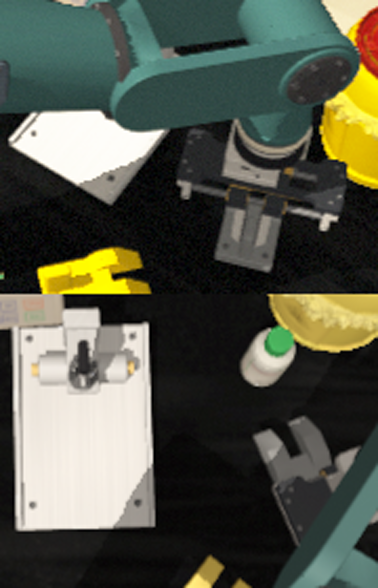

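The scene half shows the grey chock held level, with prongs forward. The bottom (top view) half shows the toe near (290,430) and the rest empty in front of the cylinder. I'll carry it to a hover over the low end.

Request:
send_rows --pt "-1 20 10 0 0 -0.043" --pt "-1 32 5 0 0 -0.043" --pt "-1 36 0 0 0 -0.043" --pt "-1 36 0 0 0 -0.043" --pt "-1 36 0 0 0 -0.043" --pt "-1 36 0 0 0 -0.043" --pt "-2 36 0 0 0 -0.043" --pt "-2 30 0 0 0 -0.042"

```text
time: 4.45
tool_pos: [0.4791, -0.0152, 0.1271]
ee_rot: [-3.14, 0.005, 0.042]
wrist_force: [0.2, -0.2, -1.8]
width: 0.0158
finger_force: 30.0
```

Request:
send_rows --pt "0 10 -10 0.0023 -0.052 0" --pt "0 2 -10 0.0023 -0.052 0" --pt "0 0 -8 0 0 0" --pt "0 0 0 0 0 0" --pt "0 0 0 0 0 0"

```text
time: 4.87
tool_pos: [0.4801, -0.006, 0.0999]
ee_rot: [-3.141, -0.1, 0.043]
wrist_force: [0.3, -0.7, -1.3]
width: 0.0157
finger_force: 30.0
```

Run:
```python
from bench import optics,sensors
import cv2,numpy as np
o=sensors.get_obs();print(o['tool_pos'],o['ee_rot'])
b=optics.snapshot("top")[105:225,212:332,::-1]
cv2.imwrite("pics/s2.png",cv2.resize(b,None,fx=5,fy=5,interpolation=cv2.INTER_CUBIC))
```

```text
[ 0.48008082 -0.00601008  0.09988316] [-3.14116254 -0.09990482  0.04309883]
```

View pics/s2.png

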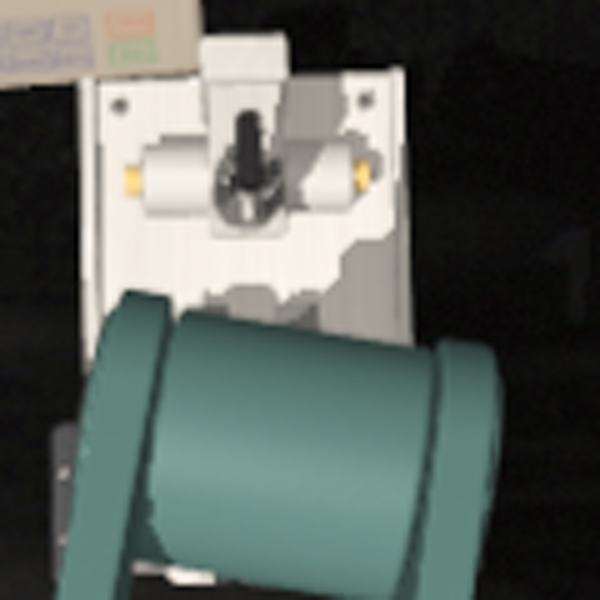

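The arm hides most of the chock from above. The prongs point at the pin at about (245,215), and the lateral margin of ±7 mm is ample. I'll lower onto the deck by feel.

Request:
send_rows --pt "1 0 -10 0 0 0" --pt "1 0 -10 0 0 0" --pt "0.5 0 -5 0 0 0" --pt "0 0 0 0 0 0"

```text
time: 5.25
tool_pos: [0.4837, -0.0062, 0.0766]
ee_rot: [3.141, -0.103, 0.043]
wrist_force: [-2.6, -0.6, 3.8]
width: 0.0156
finger_force: 30.0
```

Request:
send_rows --pt "0.2 0 -2 0 0 0" --pt "0 0 0 0 0 0"

```text
time: 5.42
tool_pos: [0.4838, -0.0062, 0.0766]
ee_rot: [3.141, -0.103, 0.044]
wrist_force: [-8.1, -0.6, 12.5]
width: 0.0158
finger_force: 30.0
```

Request:
send_rows --pt "0.2 0 -2 0 0 0" --pt "0 0 0 0 0 0"

```text
time: 5.58
tool_pos: [0.4838, -0.0062, 0.0766]
ee_rot: [3.141, -0.103, 0.044]
wrist_force: [-14.7, 0.4, 22.8]
width: 0.0161
finger_force: 30.0
```

Request:
send_rows --pt "0 0 3.2 0 0 0" --pt "0 0 0 0 0 0" --pt "7.5 0.33 0.8 0 0 0" --pt "7.5 0.33 0.8 0 0 0" --pt "7.5 0.33 0.8 0 0 0" --pt "7.5 0.33 0.8 0 0 0" --pt "7.5 0.33 0.8 0 0 0" --pt "0 0 0 0 0 0"

```text
time: 6.25
tool_pos: [0.5229, -0.0044, 0.0808]
ee_rot: [3.141, -0.105, 0.044]
wrist_force: [-2.7, 0.1, 6.8]
width: 0.0157
finger_force: 30.0
```

Request:
send_rows --pt "4 0.18 0.42 0 0 0" --pt "0 0 0 0 0 0" --pt "0 0 0 0 0 0"

```text
time: 6.5
tool_pos: [0.5259, -0.0042, 0.0811]
ee_rot: [3.141, -0.104, 0.044]
wrist_force: [-3.8, 0.3, 9.3]
width: 0.0155
finger_force: 30.0
```

Run:
```python
from bench import optics,sensors
import cv2,numpy as np
o=sensors.get_obs();print(o['tool_pos'],o['ee_rot'],o['wrist_force'])
b=optics.snapshot("top")[105:185,222:302,::-1]
a=optics.snapshot("scene")[150:230,230:330,::-1]
f=lambda i:cv2.resize(i,None,fx=4,fy=4,interpolation=cv2.INTER_CUBIC)
cv2.imwrite("pics/s3.png",np.hstack([f(a),f(b)]))
```

```text
[ 0.52586628 -0.00421154  0.08110861] [ 3.14112441 -0.10415207  0.04370243] [-3.79502276  0.34094537  9.27319347]
```

View pics/s3.png

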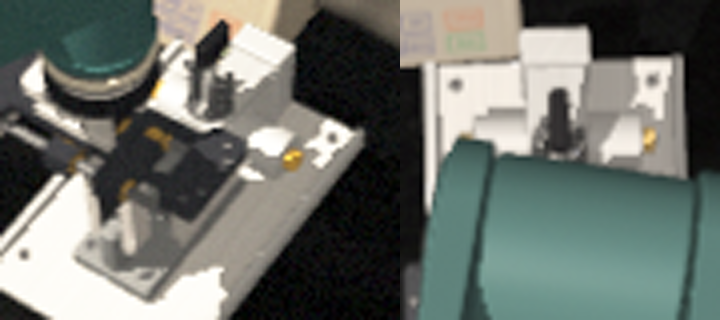

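The left (scene) half shows the chock flat on the deck, its back corners at crop (75,257) and (155,300). The brass stub at (290,158) is unmoved. I'll check the gap by projecting the model, and measure the stub's yellow centroid as a shove detector.

```bash
cat >> h.py <<'E'
P=[.6383,.0005,.0438]
def sl(s,y,n): return [.9945*s-.1045*n,y,.030+.1045*s+.9945*n]
def stub():
    a=optics.snapshot("scene")[180:200,292:315].astype(float)
    w=np.clip(a[...,0]-a[...,2]-70,0,None); v,u=np.mgrid[180:200,292:315]
    return np.round([(w*u).sum()/w.sum(),(w*v).sum()/w.sum(),w.sum()],2)
E
python3 - <<'E'
from h import *
for so in(-.1083,-.105,-.112):
  print(so,np.round(proj("scene",place(P,[sl(so-.018,.034,0),sl(so-.018,-.034,0),sl(so-.018,-.034,.016)])),1).tolist())
print("seen",(248.75,214.25),(268.75,225))
print(stub(),stub())
for d in(0,.01): print(proj("scene",place(P,[.024+d,-.063,.0516+d*.1])))
E
```

```text
-0.1083 [[246.6, 215.1], [265.8, 226.1], [265.5, 223.1]]
-0.105 [[247.2, 214.3], [266.5, 225.3], [266.2, 222.3]]
-0.112 [[245.8, 216.0], [265.1, 227.1], [264.8, 224.1]]
seen (248.75, 214.25) (268.75, 225)
[302.62 189.08 818.  ] [302.62 189.09 819.  ]
[[303.66046217 190.08358813]]
[[305.51696274 187.75210927]]
```

Request:
send_rows --pt "0 0 1 0 0 0" --pt "3 0.13 0.3 0 0 0" --pt "3 0.13 0.3 0 0 0" --pt "0 0 0 0 0 0" --pt "0 0 0 0 0 0"

```text
time: 7.12
tool_pos: [0.5317, -0.0038, 0.0817]
ee_rot: [3.141, -0.104, 0.044]
wrist_force: [-2.6, -0.2, 4.7]
width: 0.0153
finger_force: 30.0
```

Request:
send_rows --pt "2 0.1 0.2 0 0 0" --pt "0 0 0 0 0 0" --pt "0 0 0 0 0 0"

```text
time: 7.37
tool_pos: [0.5333, -0.0037, 0.0819]
ee_rot: [3.141, -0.104, 0.044]
wrist_force: [-3.3, -0.2, 4.5]
width: 0.0156
finger_force: 30.0
```

```bash
python3 -c "
from h import *
print(stub())"
```

```text
[302.64 189.49 545.  ]
```

Request:
send_rows --pt "1.5 0.07 0.16 0 0 0" --pt "0 0 0 0 0 0" --pt "0 0 0 0 0 0"

```text
time: 7.67
tool_pos: [0.5348, -0.0035, 0.082]
ee_rot: [3.142, -0.104, 0.044]
wrist_force: [-3.6, -0.1, 5.5]
width: 0.0157
finger_force: 30.0
```

Request:
send_rows --pt "1.5 0.07 0.16 0 0 0" --pt "0 0 0 0 0 0" --pt "0 0 0 0 0 0"

```text
time: 7.92
tool_pos: [0.5363, -0.0034, 0.0822]
ee_rot: [3.142, -0.104, 0.044]
wrist_force: [-3.6, -0.4, 4.6]
width: 0.0157
finger_force: 30.0
```

Run:
```python
from h import *
import cv2
print(stub())
b=optics.snapshot("top")[115:155,232:302,::-1]
a=optics.snapshot("scene")[150:230,230:330,::-1]
cv2.imwrite("pics/s4.png",np.vstack([cv2.resize(a,(700,350),interpolation=cv2.INTER_CUBIC)[:,:],cv2.resize(b,(437,250),interpolation=cv2.INTER_CUBIC).copy() if 0 else cv2.copyMakeBorder(cv2.resize(b,(437,250),interpolation=cv2.INTER_CUBIC),0,0,0,263,0)]))
```

```text
[302.62 189.47 543.  ]
```

View pics/s4.png

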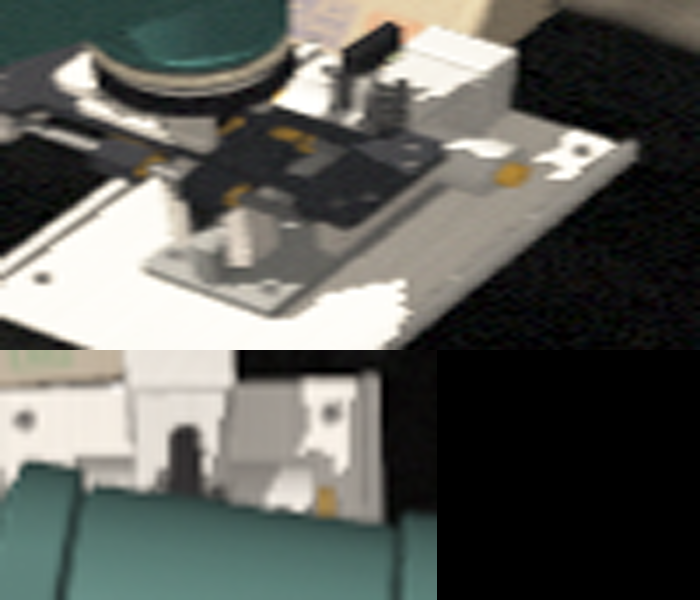

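The cylinder is still unmoved (stub v is 189.47 against 189.49; the drop from 189.08 was the shadow). I'll continue in small steps until the stub moves slightly.

Request:
send_rows --pt "1.5 0.07 0.16 0 0 0" --pt "0 0 0 0 0 0" --pt "0 0 0 0 0 0"

```text
time: 8.32
tool_pos: [0.5378, -0.0033, 0.0824]
ee_rot: [-3.142, -0.104, 0.044]
wrist_force: [-3.7, -0.4, 4.3]
width: 0.0159
finger_force: 30.0
```

```bash
python3 -c "
from h import *
print(stub())"
```

```text
[302.63 189.5  550.  ]
```

Request:
send_rows --pt "1.5 0.07 0.16 0 0 0" --pt "0 0 0 0 0 0" --pt "0 0 0 0 0 0"

```text
time: 8.62
tool_pos: [0.5391, -0.0032, 0.0825]
ee_rot: [-3.142, -0.103, 0.044]
wrist_force: [-3.9, 0.4, 5.0]
width: 0.0158
finger_force: 30.0
```

```bash
python3 -c "
from h import *
print(stub())"
```

```text
[302.69 189.38 565.  ]
```

Request:
send_rows --pt "1.3 0.06 0.14 0 0 0" --pt "0 0 0 0 0 0" --pt "0 0 0 0 0 0"

```text
time: 8.92
tool_pos: [0.5395, -0.0032, 0.0825]
ee_rot: [-3.142, -0.101, 0.044]
wrist_force: [-7.6, -0.5, 7.2]
width: 0.016
finger_force: 30.0
```

```bash
python3 -c "
from h import *
print(stub())"
```

```text
[302.81 189.28 521.  ]
```

Contact: the force rose and the stub moved about 0.8 mm. I'll unload, open, and pull straight up.

Request:
send_rows --pt "-0.8 0 0.8 0 0 0" --pt "0 0 0 0 0 0"

```text
time: 9.13
tool_pos: [0.5394, -0.0031, 0.0826]
ee_rot: [-3.141, -0.103, 0.044]
wrist_force: [-3.0, -0.4, 1.3]
width: 0.0154
finger_force: 30.0
```

Request:
send_rows --pt "0 0 0 0 0 0" --pt "0 0 0 0 0 0" --pt "0 0 0 0 0 0" --pt "0 0 0 0 0 0" --pt "0 0 0 0 0 0" --grip 40

```text
time: 9.55
tool_pos: [0.5403, -0.0032, 0.0835]
ee_rot: [3.142, -0.105, 0.044]
wrist_force: [-0.8, -0.2, 0.6]
width: 0.0397
finger_force: 0.0
```

Request:
send_rows --pt "-1 0 10 0 0 0" --pt "-2 0 20 0 0 0" --pt "-3 0 30 0 0 0" --pt "-3 0 30 0 0 0" --pt "0 0 30 0 0 0" --pt "0 0 20 0 0.05 0" --pt "0 0 0 0 0.05 0" --pt "0 0 0 0 0 0"

```text
time: 10.22
tool_pos: [0.5329, -0.0034, 0.2263]
ee_rot: [-3.138, -0.009, 0.044]
wrist_force: [-0.0, -0.1, -0.8]
width: 0.0401
finger_force: 0.0
```

Run:
```python
from h import *
from bench import sensors
import cv2
print(stub()); o=sensors.get_obs(); print(o['tool_pos'],o['ee_rot'],o['wrist_force'])
b=optics.snapshot("top")[105:205,222:312,::-1]
a=optics.snapshot("scene")[140:240,220:330,::-1]
f=lambda i:cv2.resize(i,None,fx=4,fy=4,interpolation=cv2.INTER_CUBIC)
cv2.imwrite("pics/s5.png",np.hstack([f(a),f(b)]))
```

```text
[302.82 189.27 520.  ]
[ 0.53189841 -0.00325842  0.22443945] [-3.13750573 -0.0063008   0.04368889] [-0.07755732  0.42826667  0.48218159]
```

View pics/s5.png

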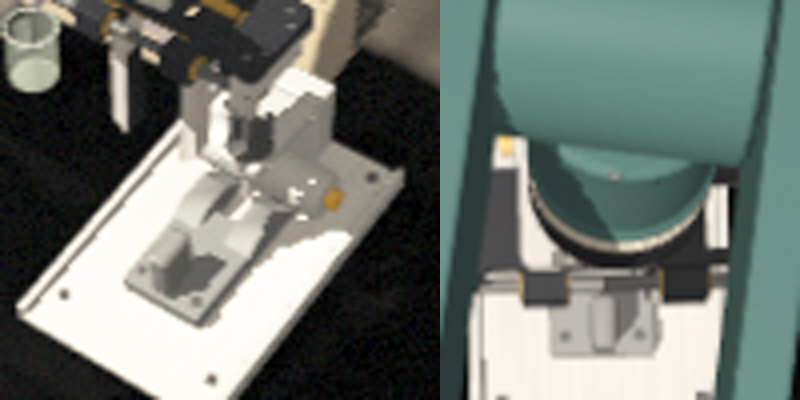

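The picture shows the chock released and flat, with prongs either side of the pin against the cylinder. The stub is at crop (333,198) and hasn't moved since contact. Now the T handle.

Request:
send_rows --pt "10 0.5 0 0 0.005 0" --pt "20 1 0 0 0 0" --pt "25 1 0 0 0 0" --pt "25 1 0 0 0 0" --pt "20 1 0 0 0 0" --pt "5 0 0 0 0 0" --pt "0 0 0 0 0 0" --pt "0 0 0 0 0 0"

```text
time: 11.03
tool_pos: [0.6349, 0.0013, 0.2226]
ee_rot: [-3.137, 0.003, 0.044]
wrist_force: [-0.3, -0.3, 0.2]
width: 0.0399
finger_force: 0.0
```

Request:
send_rows --pt "0 0 -15 0 0 0" --pt "0 0 -20 0 0 0" --pt "0 0 -15 0 0 0" --pt "0 0 -8 0 0 0" --pt "0 0 -3 0 0 0" --pt "0 0 0 0 0 0" --pt "0 0 0 0 0 0"

```text
time: 11.62
tool_pos: [0.6361, 0.0012, 0.1637]
ee_rot: [-3.137, -0.001, 0.043]
wrist_force: [-0.2, -1.4, -0.4]
width: 0.0397
finger_force: 0.0
```

Request:
send_rows --pt "1 0 0 0 0 0" --pt "0 0 0 0 0 0" --pt "0 0 0 0 0 0" --pt "0 0 0 0 0 0" --pt "0 0 0 0 0 0" --pt "0 0 0 0 0 0" --pt "0 0 0 0 0 0" --pt "0 0 0 0 0 0" --grip 4

```text
time: 12.28
tool_pos: [0.6372, 0.0018, 0.1629]
ee_rot: [-3.136, 0.0, 0.044]
wrist_force: [-0.1, 2.5, 2.2]
width: 0.0114
finger_force: 30.0
```

Request:
send_rows --pt "0 0 5 0 0 0" --pt "0 0 5 0 0 0" --pt "0 0 5 0 0 0" --pt "0 0 5 0 0 0" --pt "0 0 0 0 0 0" --pt "0 0 0 0 0 0"

```text
time: 12.78
tool_pos: [0.637, 0.0017, 0.1822]
ee_rot: [-3.136, 0.001, 0.044]
wrist_force: [3.3, 3.8, -6.4]
width: 0.0115
finger_force: 30.0
```

Request:
send_rows --pt "0.3 0.5 5 0 0 0" --pt "0 0 5 0 0 0" --pt "0 0 5 0 0 0" --pt "0 0 4.8 0 0 0" --pt "0 0 0 0 0 0" --pt "0 0 0 0 0 0" --pt "0 0 0 0 0 0"

```text
time: 13.37
tool_pos: [0.637, 0.0018, 0.2017]
ee_rot: [-3.137, 0.002, 0.044]
wrist_force: [2.8, 4.2, -8.8]
width: 0.0117
finger_force: 30.0
```

Request:
send_rows --pt "0 0 0 0 0 0.04" --pt "0 0 0 0 0 0.08" --pt "0 0 0 0 0 0.1" --pt "0 0 0 0 0 0.1" --pt "0 0 0 0 0 0.1" --pt "0 0 0 0 0 0.1" --pt "0 0 0 0 0 0" --pt "0 0 0 0 0 0"

```text
time: 14.03
tool_pos: [0.6375, 0.0005, 0.202]
ee_rot: [-3.139, 0.002, 0.56]
wrist_force: [4.1, -0.8, -9.2]
width: 0.0119
finger_force: 30.0
```

```bash
python3 -c "
from h import *
from bench import sensors
o=sensors.get_obs();print(o['wrist_torque'],o['wrist_force'],stub())"
```

```text
[-2.39283664e-01 -7.75729953e-01  5.56024201e-04] [ 4.07078467 -0.82817277 -9.15368349] [ 302.69  189.38 1272.  ]
```

Request:
send_rows --pt "0 0 0 0 0 0.1" --pt "0 0 0 0 0 0.1" --pt "0 0 0 0 0 0.1" --pt "0 0 0 0 0 0.1" --pt "0 0 0 0 0 0.1" --pt "0 0 0 0 0 0.1" --pt "0 0 0 0 0 0.1" --pt "0 0 0 0 0 0.03"

```text
time: 14.75
tool_pos: [0.6391, -0.0006, 0.2028]
ee_rot: [3.14, 0.003, 1.293]
wrist_force: [7.9, -2.7, -8.8]
width: 0.0118
finger_force: 30.0
```

Request:
send_rows --pt "0 0 0 0 0 0" --pt "0 0 0 0 0 0" --pt "0 0 -2 0 0 0" --pt "0 0 -2 0 0 0" --pt "0 0 -1 0 0 0" --pt "0 0 0 0 0 0" --pt "0 0 0 0 0 0"

```text
time: 15.33
tool_pos: [0.6391, -0.0005, 0.198]
ee_rot: [3.14, 0.003, 1.29]
wrist_force: [6.9, -3.5, -8.5]
width: 0.0119
finger_force: 30.0
```

```bash
python3 -c "
from h import *
from bench import sensors
o=sensors.get_obs();print(o['wrist_torque'],o['wrist_force'],stub())"
```

```text
[-0.63026178 -1.3330854  -0.04843012] [ 6.94387742 -3.46083708 -8.45359233] [ 302.69  189.37 1269.  ]
```

Request:
send_rows --pt "0 0 -1.5 0 0 0" --pt "0 0 0 0 0 0" --pt "0 0 0 0 0 0"

```text
time: 15.63
tool_pos: [0.6391, -0.0006, 0.1966]
ee_rot: [3.14, 0.003, 1.29]
wrist_force: [7.7, -3.4, -8.3]
width: 0.0116
finger_force: 30.0
```

Request:
send_rows --pt "0 0 -1.5 0 0 0" --pt "0 0 0 0 0 0" --pt "0 0 0 0 0 0"

```text
time: 15.88
tool_pos: [0.6391, -0.0006, 0.1959]
ee_rot: [3.14, 0.003, 1.29]
wrist_force: [5.7, -3.3, -6.4]
width: 0.0118
finger_force: 30.0
```

Request:
send_rows --pt "0 0 -1 0 0 0" --pt "0 0 0 0 0 0" --pt "0 0 0 0 0 0"

```text
time: 16.13
tool_pos: [0.6391, -0.0006, 0.1958]
ee_rot: [3.139, 0.003, 1.29]
wrist_force: [5.7, -3.1, -3.9]
width: 0.0116
finger_force: 30.0
```

Request:
send_rows --pt "1.2 -0.7 -1 0 0 0" --pt "0 0 0 0 0 0" --pt "0 0 0 0 0 0"

```text
time: 16.38
tool_pos: [0.6393, -0.0006, 0.1956]
ee_rot: [3.141, 0.002, 1.291]
wrist_force: [1.4, -4.4, 4.9]
width: 0.0119
finger_force: 30.0
```

Request:
send_rows --pt "0 0 0 0 0 0" --pt "0 0 0 0 0 0" --pt "0 0 0 0 0 0" --pt "0 0 0 0 0 0" --grip 32

```text
time: 16.72
tool_pos: [0.6379, 0.0018, 0.1917]
ee_rot: [-3.135, 0.0, 1.294]
wrist_force: [-0.0, 0.2, -0.5]
width: 0.0314
finger_force: 0.0
```

Request:
send_rows --pt "0 0 10 0 0 0" --pt "0 0 20 0 0 0" --pt "0 0 25 0 0 0" --pt "-15 0 10 0 0 0" --pt "-30 0 0 0 0 0" --pt "-30 0 0 0 0 0" --pt "-30 0 0 0 0 0" --pt "-30 0 0 0 0 0"

```text
time: 17.38
tool_pos: [0.5021, 0.0014, 0.2578]
ee_rot: [-3.137, 0.0, 1.294]
wrist_force: [0.5, 0.3, 1.2]
width: 0.032
finger_force: 0.0
```

Request:
send_rows --pt "-30 0 0 0 0 0" --pt "-30 0 0 0 0 0" --pt "-30 0 0 0 0 0" --pt "-20 0 0 0 0 0" --pt "0 0 0 0 0 0" --pt "0 0 0 0 0 0"

```text
time: 17.88
tool_pos: [0.3934, 0.0013, 0.2584]
ee_rot: [-3.14, 0.0, 1.294]
wrist_force: [0.1, 0.9, -0.0]
width: 0.0321
finger_force: 0.0
```

Run:
```python
from h import *
import cv2
print(stub())
b=optics.snapshot("top")[105:205,222:312,::-1]
a=optics.snapshot("scene")[140:240,220:330,::-1]
f=lambda i:cv2.resize(i,None,fx=4,fy=4,interpolation=cv2.INTER_CUBIC)
cv2.imwrite("pics/s6.png",np.hstack([f(a),f(b)]))
```

```text
[ 302.68  189.39 1263.  ]
```

View pics/s6.png

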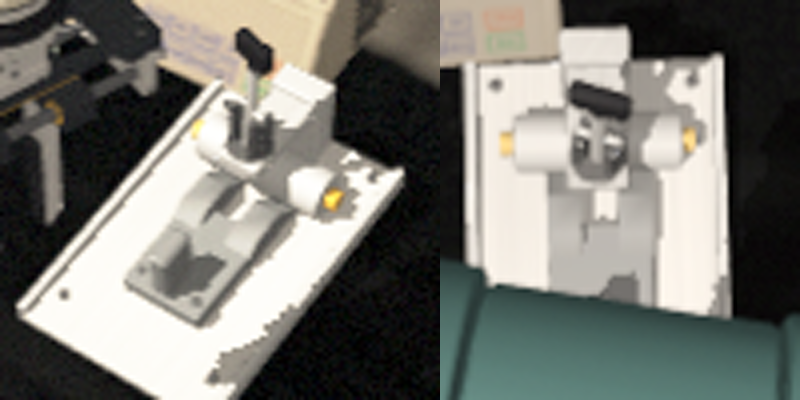

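The handle stays up and turned (bar from (572,92) to (630,103) in the right half). The chock holds the cylinder, and the stub is steady. I'm handing in.

```bash
python3 -c "
from bench import ticket
print(ticket.close_job())"
```

```text
the job is handed in; nothing more can be done
None
```

I handed the job in at about 18 s of the 61 s allowed. In the last picture the chock sits snug against the cylinder, the plunger is up in its rest notch and the gripper is clear; the cylinder moved roughly 1 mm, and no verdict came back.

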